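# Feel for the sample canister in the light-tight box and weigh it

### The job

A sample canister is hidden somewhere in the black round light-tight box and can only be found by feel: turn the box's lid round by its opening, grope inside with the fingertips until you meet the canister, and lift it out through the opening. Set it down gently on the balance's pan and leave it resting there for weighing, without disturbing the other things on the bench.

Things in the scene. Friction and masses are not known exactly. Their poses are not given: they have to be found in the camera images.
- darkbox: black round box fixed to the bench, 340 mm across, wall 8 mm thick and 70 mm high. Origin: centre of its underside, on the lid's axis; z up. Inside: floor 4 mm above the bench, a central post of radius 20 mm, a solid block towards the box's +x and, round the rest, one open channel (radius 20 to 162 mm, bearings 55 to 305 degrees counterclockwise from +x).
- block_top (a point): middle of the top of the solid block (60 mm above the bench, bearings -55 to 55 degrees, radius up to 162 mm); from the box's axis towards this point is the box's +x. No finger can go deep here. Two loose flat desiccant tins (44 mm across, top 14 mm above the bench) lie in the channel too; they are not wanted and may be moved.
- channel_far (a point): point of the channel's floor opposite the block. In the channel stands the canister, pose not reported: upright steel cylinder with red cap, 52 mm across, 60 mm tall (top 64 mm above the bench), 0.6 to 0.9 kg, its axis 78 to 103 mm from the box's axis at a bearing of 95 to 235 degrees from the box's +x. Not fastened: pushed low down it slides, resisting with 3 to 10 N.
- lid (a joint): turning angle (rad) of the grey disc lid, 344 mm across, underside 72 mm and top 82 mm above the bench, with a wide wedge cut away. 0: opening over the solid block, box closed; grows counterclockwise from above to its stop at 4.36. The opening's middle is at this bearing from the box's +x. Turns with light friction (about 1 N at mid radius), stays where left; push it with a fingertip on an edge.
- lid_opening (a point): middle of the lid's opening, 92 mm from the box's axis, level with the lid's top; x points outward. The opening spans 55 degrees either side, from radius 26 mm out to the lid's edge; its two straight radial edges are marked orange
- balance: white bench balance fixed to the bench, 200 x 190 mm, housing top 56 mm (front panel 59 mm) above the bench. Origin: centre of its underside, front panel towards its -x
- pan_top (a point): centre of the top of the balance's round steel pan, 136 mm across, flat, no rim, 72 mm above the bench when empty
- pan (a joint): how far the pan has sunk (m), 0 empty, springs down about 0.5 mm per newton, stop at 10 mm
- beaker_mid (a point): glass beaker, 72 mm across, 95 mm tall, bystander; point at half height on its axis
- wash_bottle_mid (a point): white wash bottle with blue cap, 60 mm across, 170 mm tall, bystander; point at half height
- petri_dish_mid (a point): clear closed petri dish, 60 mm across, 16 mm high, bystander; point at its centre
- slide_box_mid (a point): green slide box, 100 x 180 x 35 mm, bystander; point at its centre
- carton_mid (a point): cardboard carton, 80 x 80 x 100 mm, bystander; point at its centre
- brush: brush 170 mm long lying on the bench, bystander

How it is judged (in metres and radians):
On the way:
1. the lid is turned from its closed place so that the box is open (value of joint lid above 0.6 rad), for 0.1 s.
At the end, for the whole second after the job is handed in: The canister has been taken out of the box (the box carries less than 2.5 N) and its whole weight rests, still, on the balance's pan: the pan has sunk between 2.4 and 5.5 mm and moves at less than 3 mm/s (value of joint pan between 0.0024 and 0.0055 m and velocity of joint pan between -0.003 and 0.003 m/s and contact force between darkbox and anything else below 2.5 N); the robot touches nothing.
It fails at once if the balance is loaded or struck with more than 20 N (canister dropped or pressed down) (contact force between balance and anything else above 20 N).
It fails at once if one of the bystanders (beaker, wash bottle, petri dish, slide box, carton, brush) is shifted by more than 30 mm (distance of any of beaker_mid, wash_bottle_mid, petri_dish_mid, slide_box_mid, carton_mid, brush from where it was at the start of the episode above 0.03 m).
It also fails if it takes over 72 s, if anything falls off the work surface, if the arm or the gripper's body presses on something with over 40 N, if the wrist force passes 120 N, or if a joint passes its speed limit or range.

### The arm

A 6-joint arm with a two-finger parallel gripper is mounted at the origin on the work surface. World frame = base frame: x ahead of the robot, y to its left, z up, the work surface at z = 0. Lengths are in mm, angles in rad, forces in N, time in s.
With the tool pointing down it reaches from about 400 to 925 mm from the base axis. Payload 12.5 kg.
Tool frame: the origin (TCP) lies on the mounting face of the last link; the fingertips stand 190 mm ahead of it and the grasp point (between the pads) lies 171 mm ahead of it (env.tcp_to_tips is the distance from the TCP to the fingertips, in mm); x points along the fingers, y is the direction in which the jaws open and shut, and the axes are right-handed (so a half turn about x gives the same grasp; the last joint's range is limited). The gripper opens to 95 mm and grips with 3 to 60 N. Pads are 20 mm wide; open, the fingers measure 119 mm over their backs; the gripper's body (75 mm by 180 mm) begins 59 mm behind the grasp point.
Start: joints at [-1.294, 0.491, 1.559, -0, 1.092, -0.106], TCP at [233.468, -579.756, 404.761] pointing down, gripper open.
Joint ranges: [-3.1, 3.1], [-0.84, 2.19], [0.05, 2.79], [-1.13, 4.28], [0.06, 2.93], [-2.69, 2.69]. Speed limits (rad/s): [2.22, 2.22, 2.79, 3.14, 3.14, 3.14].

### API

Orientations are given as [roll, pitch, yaw] about the fixed x, y, z axes, in that order (R = Rz(yaw) Ry(pitch) Rx(roll)).
In Python, from cell import monitor, cams, job, env gives the robot as it stands. The module is installed in compiled form; this text tells all that it offers.
- The arm moves only by the tool apply_moves, never from a script. Its argument "series" is a list of rows, each a list of 3 entries, a list of its own where there are three numbers: the closure, from -1 (fully open) to 1 (shut), so that 0 is half open, then the shift along the tool's x, y, z in cm, then the turn about the tool's x in rad. A call has 1 to 20 rows; each row is the pose to reach, as a shift and turn from the pose commanded when the call began, along the tool's axes at that moment; what a row does not reach only later rows make up. A row lasts 1/8 s, in which the tool goes at most 62.5 mm and 10.7 degrees, less where a joint would pass 70% of its speed; a pose out of reach is approached as far as the arm can. A call with a gripper value outside its range is refused whole. The fingers move at their own pace and stop on an object; the grip force is fixed at half the most. Time passes only in rows, so rows that repeat a pose let the fingers close. It gives the time, the measured TCP pose, the force and the opening at its end, in the units of the state.
- monitor.state(): the state, without advancing time (a new reading comes with each control period).
- cams.read_camera(name): name is "scene" or "top"; returns a dict with "image" (384x512x3 uint8, red, green, blue), "fx", "fy", "cx", "cy" (pixels), "position" and "orientation" of the camera in the world. Camera axes: x right, y down, z forward; pixel columns grow to the right and rows downward; lengths in mm; the calibration is good to about 2 mm. A picture is of the moment at which its call begins. There is no depth.
- job.job_done(): hands the job in, once; it reports no verdict.
The state is a dict: "t": time; "joints": joint angles; "qvel": joint speeds; "tau": joint torques, N m; "eef_pos": TCP position; "tcp_rot": TCP orientation; "ft_force": force on the tool from outside, world axes, zero at the start; "moment": the same for the moment, N m; "opening": opening from 0.0 (shut) to 1.0 (fully open).
Only numpy, scipy, OpenCV 4.12 (cv2) and the standard library are available. Lean on these libraries where they do the work, as an engineer would, in place of code of your own. Each camera call takes 0.05 s, during which the arm holds its last target. There are 200 camera calls.

## Working session

There is one attempt and no reset: what is moved stays moved. The work goes in short steps, Python scripts to look and compute and a tool call to move; the robot and the scene stay as the last step left them, time stands still between calls to the robot, and variables do not carry over. Pictures are saved under pics/ and viewed, about 8 in all and at most 12, crops included, and the job is handed in when it is done.

Besides the shell and the picture viewer there is one more tool, called after "Call:" as name(argument=value, ...), one argument or row to a line, values as JSON. apply_moves: Moves the arm, as the interface text tells. Its arguments: {"type":"object","properties":{"series":{"type":"array"}},"required":["series"]}

```bash
mkdir -p pics
python3 - <<'E'
from cell import monitor,cams,env
import cv2,json
for n in("scene","top"):
    r=cams.read_camera(n); cv2.imwrite(f"pics/{n}0.png",cv2.resize(r["image"][:,:,::-1],None,fx=1.5,fy=1.5))
    print({k:v for k,v in r.items() if k!="image"})
print(monitor.state(),env.tcp_to_tips)
E
```

```text
{'fx': 371.9565537791718, 'fy': 371.9565537791718, 'cx': 256.95908104433016, 'cy': 190.70802198413307, 'position': array([1107.82910546,  360.58970105, 1147.55323637]), 'orientation': array([-2.60213941e+00, -2.46484504e-03,  2.18416596e+00])}
{'fx': 464.5230631124414, 'fy': 464.5230631124414, 'cx': 258.327661676802, 'cy': 191.69232382217865, 'position': array([ 283.49816896,  -10.4406992 , 1659.81387293]), 'orientation': array([-2.96065515e+00,  1.54079917e-03, -1.54795963e+00])}
{'t': 0.1, 'joints': array([-1.29359615e+00,  4.91476910e-01,  1.55935216e+00,  3.15113808e-06,
        1.09168153e+00, -1.05605647e-01]), 'qvel': array([-0.00136155, -0.00317481, -0.00153375,  0.00072321, -0.00186786,
        0.0020564 ]), 'tau': array([ 1.87680613e-03, -6.13622975e+01, -2.58607185e+01,  6.94236788e-02,
        4.70173673e-02, -8.46694866e-05]), 'eef_pos': array([ 233.46583095, -579.7374446 ,  404.24651591]), 'tcp_rot': array([-1.67944681,  1.56987838,  1.84495021]), 'ft_force': array([-0.27830243,  0.75297091, -0.13639551]), 'moment': array([-0.03089152,  0.01850098,  0.06167904]), 'opening': 0.9955463178145584} 190.1
```

View pics/scene0.png

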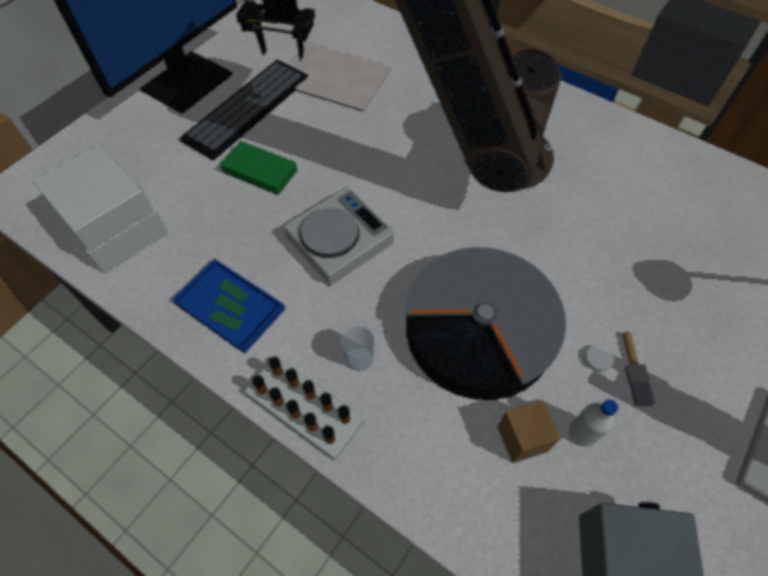

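View pics/top0.png

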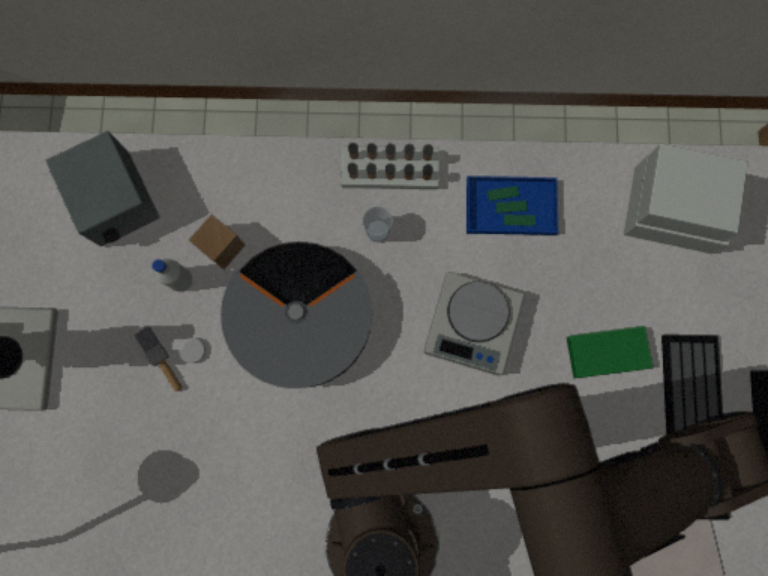

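```bash
cat > h.py <<'E'
import numpy as np,cv2
from scipy.spatial.transform import Rotation as R
from cell import monitor,cams,env
def ray(r,uv,z):
    uv=np.atleast_2d(uv).astype(float)
    d=np.c_[(uv[:,0]-r["cx"])/r["fx"],(uv[:,1]-r["cy"])/r["fy"],np.ones(len(uv))]@R.from_euler("xyz",r["orientation"]).as_matrix().T
    p=np.array(r["position"]); return (p+d*((z-p[2])/d[:,2])[:,None])[:,:2]
def orange(r,z=82):
    h=cv2.cvtColor(r["image"],cv2.COLOR_RGB2HSV)
    m=cv2.inRange(h,(3,150,90),(16,255,255))
    n,l,s,c=cv2.connectedComponentsWithStats(m,connectivity=8)
    out=[]
    for i in range(1,n):
        if s[i,4]<15: continue
        ys,xs=np.where(l==i); w=ray(r,np.c_[xs,ys],z)
        vx,vy,x,y=cv2.fitLine(w.astype(np.float32),cv2.DIST_HUBER,0,.01,.01).ravel()
        t=(w-[x,y])@[vx,vy]
        out.append((s[i].tolist(),np.array([x,y]),np.array([vx,vy]),t.min(),t.max()))
    return out
E
python3 - <<'E'
from h import *
for n in("top","scene"):
    r=cams.read_camera(n); np.save(f"{n}.npy",r,allow_pickle=True)
    for o in orange(r): print(n,o[0],o[1].round(1),o[2].round(3),(o[1]+o[2]*o[3]).round(0),(o[1]+o[2]*o[4]).round(0))
    h=cv2.cvtColor(r["image"],cv2.COLOR_RGB2HSV)
r=cams.read_camera("top")
q=lambda u,v,z:ray(r,[u/1.5,v/1.5],z)[0].round(0)
print("hub",q(297,312,90),"lid edges",q(222,313,82),q(372,313,82),q(297,387,82))
print("pan",q(479,310,72),"pan edges",q(447,310,72),q(511,310,72))
print("bal corners",[q(*a,56) for a in((452,274),(522,290),(500,372),(426,352))])
print("beaker",q(378,217,95),q(378,235,0),"carton",q(212,236,100),"bottle",q(160,266,170),"petri",q(193,350,8),"slide",q(609,352,35))
r=cams.read_camera("scene")
print("hub s",q(485,313,90),"pan s",q(329,232,72),"beaker",q(357,335,95),q(360,362,0),"carton",q(527,420,100))
E
```

```text
top [160, 183, 29, 21, 77] [561.  289.5] [0.556 0.832] [527. 239.] [595. 340.]
top [206, 183, 30, 21, 67] [563.8 129. ] [ 0.592 -0.806] [528. 177.] [600.  80.]
scene [275, 206, 38, 3, 76] [570.  123.5] [ 0.587 -0.809] [531. 177.] [602.  79.]
scene [329, 216, 19, 34, 83] [563.6 290.3] [0.559 0.829] [529. 239.] [597. 339.]
hub [509. 203.] lid edges [504. 376.] [512.  33.] [341. 196.]
pan [ 526. -213.] pan edges [ 524. -140.] [ 528. -287.]
bal corners [array([ 612., -152.]), array([ 578., -316.]), array([ 386., -263.]), array([428., -93.])]
beaker [736.  24.] [718.  25.] carton [680. 406.] bottle [593. 497.] petri [425. 457.] slide [ 440. -521.]
hub s [520. 212.] pan s [ 535. -204.] beaker [723.  20.] [737.  34.] carton [682. 395.]
```

```bash
cat >> h.py <<'E'
A=np.array([511.,206.])
def M(): return R.from_euler("xyz",monitor.state()["tcp_rot"]).as_matrix()
def sh(m,p0,p1): return ((np.array(p1,float)-p0)@m/10).round(2)   # world mm -> tool cm
def pol(b,r,z=0): b=np.radians(b+1.3); return np.array([A[0]+r*np.cos(b),A[1]+r*np.sin(b),z])
E
python3 - <<'E'
from h import *
m=M();print(m.round(3))
p0=monitor.state()["eef_pos"]
for w in [(400,-350,380),(560,0,380),(*pol(38,105)[:2],380)]: print(sh(m,p0,w))
E
```

```text
[[-0.     0.374 -0.928]
 [ 0.    -0.928 -0.374]
 [-1.    -0.    -0.   ]]
[  2.46 -15.09 -24.03]
[  2.47 -41.58 -51.94]
[  2.48 -65.66 -65.11]
```

Call:
apply_moves(
  series=[
    [1,[2,-8,-12],-0.15],
    [1,[2.46,-15,-24],-0.3],
    [1,[2.46,-20,-29],-0.5],
    [1,[2.46,-25,-34],-0.65],
    [1,[2.46,-30,-40],-0.8],
    [1,[2.46,-36,-46],-1.0],
    [1,[2.46,-41.6,-52],-1.19],
    [1,[2.46,-46,-55],-1.19],
    [1,[2.46,-51,-58],-1.19],
    [1,[2.46,-56,-61],-1.19],
    [1,[2.46,-61,-63],-1.19],
    [1,[2.46,-65.66,-65.11],-1.19],
    [1,[2.46,-65.66,-65.11],-1.19],
    [1,[2.46,-65.66,-65.11],-1.19],
    [1,[2.46,-65.66,-65.11],-1.19],
  ],
)

```text
t: 2.17
eef_pos: [592.3, 274.7, 380.1]
tcp_rot: [1.213, 1.571, -0.355]
ft_force: [0.7, -1.2, 0.5]
opening: 0.005
```

Run:
```python
from h import *
s=monitor.state();print(s["t"],s["eef_pos"],s["joints"].round(2),s["ft_force"],s["opening"]);print(M().round(3))
print(pol(38,105),pol(50,100))
```

```text
2.175 [592.31124431 274.70457037 380.11356495] [ 0.33  0.55  1.51 -0.    1.07  0.33] [ 0.73740142 -1.1840228   0.51531801] 0.0047637036861778986
[[ 0.     1.     0.002]
 [-0.     0.002 -1.   ]
 [-1.     0.     0.   ]]
[592.25322202 272.50499163   0.        ] [573.52426563 284.04304073   0.        ]
```

Call:
apply_moves(
  series=[
    [1,[5,0,0],0],
    [1,[10,0,0],0],
    [1,[12.2,0,0],0],
    [1,[12.2,0,0],0],
    [1,[12.2,-1.2,-0.4],0],
    [1,[12.2,-2.4,-0.9],0],
    [1,[12.2,-3.5,-1.5],0],
    [1,[12.2,-4.46,-2.06],0],
    [1,[12.2,-4.46,-2.06],0],
  ],
)

```text
t: 3.3
eef_pos: [546.7, 293.7, 258.3]
tcp_rot: [-1.488, 1.571, -3.056]
ft_force: [0.5, 0.2, 0.3]
opening: 0.006
```

Run:
```python
from h import *
s=monitor.state();print(s["t"],s["eef_pos"],s["ft_force"],s["moment"])
r=cams.read_camera("top"); cv2.imwrite("pics/top1.png",cv2.resize(r["image"][140:290,100:320,::-1],None,fx=3,fy=3))
for b in range(66,166,10): print(b,sh(M(),pol(66,95),pol(b,90)),end=' ')
```

```text
3.3 [546.73353648 293.65082897 258.33756535] [0.51952161 0.17294364 0.29631636] [-0.03118178 -0.11163606 -0.01103343]
66 [-0.   -0.19  0.46] 76 [ 0.   -1.69 -0.02] 86 [ 0.   -3.24 -0.23] 96 [ 0.   -4.81 -0.18] 106 [ 0.   -6.34  0.15] 116 [ 0.   -7.8   0.75] 126 [ 0.   -9.12  1.58] 136 [  0.   -10.29   2.63] 146 [  0.   -11.25   3.87] 156 [  0.   -11.98   5.26]
```

View pics/top1.png

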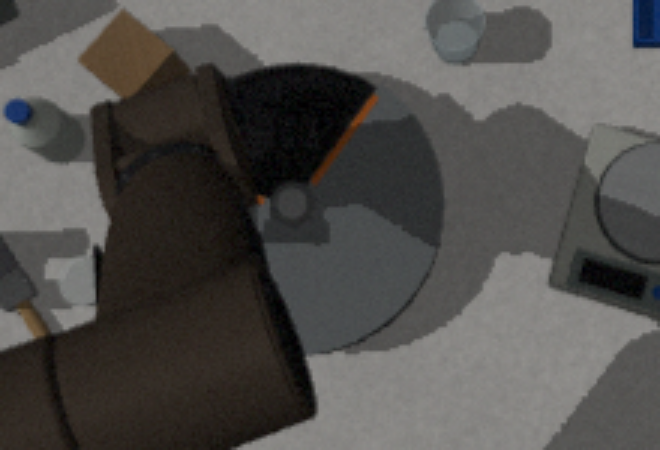

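Call:
apply_moves(
  series=[
    [1,[2,0,0.3],0],
    [1,[4,-0.2,0.46],0],
    [1,[4,-0.9,0.2],0],
    [1,[4,-1.7,0],0],
    [1,[4,-1.7,0],0],
  ],
)

```text
t: 3.98
eef_pos: [530.0, 293.4, 218.9]
tcp_rot: [2.026, 1.57, 0.458]
ft_force: [-0.3, -0.8, 0.1]
opening: 0.001
```

Run:
```python
from h import *
s=monitor.state();print(s["t"],s["eef_pos"],s["ft_force"],s["moment"])
r=cams.read_camera("top")
for o in orange(r): 
  if o[4]-o[3]>40: print(o[1].round(1),np.degrees(np.arctan2(o[2][1],o[2][0])))
for b in range(76,236,10): print(b,sh(M(),pol(76,90),pol(b,90))[1:],end=' ')
```

```text
3.975 [529.99868611 293.35703636 218.87806025] [-0.2640786  -0.75281536  0.13151055] [-0.01310569 -0.10943058 -0.02934012]
[619.2 159.5] -21.397123
76 [0. 0.] 86 [-1.55 -0.21] 96 [-3.12 -0.16] 106 [-4.66  0.18] 116 [-6.11  0.77] 126 [-7.44  1.6 ] 136 [-8.6   2.65] 146 [-9.56  3.89] 156 [-10.29   5.28] 166 [-10.78   6.77] 176 [-10.99   8.33] 186 [-10.93   9.9 ] 196 [-10.6   11.43] 206 [-10.01  12.88] 216 [-9.17 14.21] 226 [-8.12 15.37]
```

Call:
apply_moves(
  series=[
    [1,[0,-0.8,-0.12],0],
    [1,[0,-1.55,-0.2],0],
    [1,[0,-2.3,-0.2],0],
    [1,[0,-3.12,-0.16],0],
    [1,[0,-3.12,-0.16],0],
  ],
)

```text
t: 4.65
eef_pos: [498.6, 294.6, 218.0]
tcp_rot: [-1.199, 1.57, -2.767]
ft_force: [0.4, 0.3, 0.0]
opening: 0.004
```

Call:
apply_moves(
  series=[
    [1,[0,-0.8,0.15],0],
    [1,[0,-1.54,0.34],0],
    [1,[0,-2.3,0.6],0],
    [1,[0,-2.99,0.93],0],
    [1,[0,-2.99,0.93],0],
  ],
)

```text
t: 5.28
eef_pos: [468.9, 284.9, 218.1]
tcp_rot: [-1.118, 1.57, -2.687]
ft_force: [0.6, 0.0, 0.5]
opening: 0.008
```

Call:
apply_moves(
  series=[
    [1,[0,-0.7,0.4],0],
    [1,[0,-1.33,0.83],0],
    [1,[0,-1.9,1.3],0],
    [1,[0,-2.49,1.88],0],
    [1,[0,-2.49,1.88],0],
  ],
)

```text
t: 5.9
eef_pos: [444.1, 265.8, 218.1]
tcp_rot: [-1.083, 1.57, -2.652]
ft_force: [-0.3, -0.4, 0.4]
opening: 0.006
```

Call:
apply_moves(
  series=[
    [1,[0,-0.5,0.6],0],
    [1,[0,-0.96,1.24],0],
    [1,[0,-1.35,1.9],0],
    [1,[0,-1.69,2.63],0],
    [1,[0,-1.69,2.63],0],
  ],
)

```text
t: 6.52
eef_pos: [427.4, 239.5, 218.1]
tcp_rot: [-1.04, 1.57, -2.609]
ft_force: [-0.5, 0.1, 0.7]
opening: 0.006
```

Call:
apply_moves(
  series=[
    [1,[0,-0.28,0.75],0],
    [1,[0,-0.49,1.49],0],
    [1,[0,-0.63,2.3],0],
    [1,[0,-0.7,3.05],0],
  ],
)

```text
t: 7.02
eef_pos: [420.9, 209.3, 218.1]
tcp_rot: [1.987, 1.57, 0.419]
ft_force: [0.5, 5.2, -0.0]
opening: 0.006
```

Call:
apply_moves(
  series=[
    [1,[0,0.01,0.8],0],
    [1,[0,0.06,1.57],0],
  ],
)

```text
t: 7.28
eef_pos: [421.5, 193.6, 218.1]
tcp_rot: [2.085, 1.57, 0.516]
ft_force: [1.5, 5.2, 1.8]
opening: 0.004
```

Run:
```python
from h import *
s=monitor.state();print(s["t"],s["eef_pos"],s["ft_force"],s["moment"])
for n in("top","scene"):
  r=cams.read_camera(n)
  for o in orange(r): 
    if o[4]-o[3]>30: print(n,o[1].round(1),np.degrees(np.arctan2(o[2][1],o[2][0])))
  if n=="scene":
    im=r["image"][130:290,240:400,::-1]; cv2.imwrite("pics/scene2.png",cv2.resize(np.clip(im.astype(float)*2.5,0,255).astype(np.uint8),None,fx=3.5,fy=3.5))
```

```text
7.275 [421.46428327 193.5800937  218.14401409] [1.46114379 5.24174776 1.7750384 ] [ 0.87745662 -0.15945501  0.01415369]
top [521.3 301.7] 87.43119
scene [522.1 304. ] 88.33548
```

View pics/scene2.png

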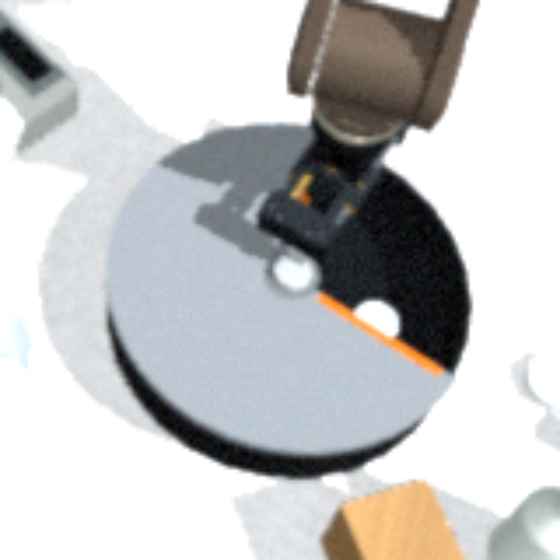

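Call:
apply_moves(
  series=[
    [1,[0,0,-0.9],0],
    [1,[-2.2,0,-0.9],0],
    [1,[-4.3,0,-0.8],0],
    [1,[-4.3,0,-0.6],0],
    [1,[-4.3,0,0.4],0],
    [1,[-4.3,0.35,1.43],0],
    [1,[-4.3,0.6,2.2],0],
    [1,[-4.3,0.95,2.89],0],
    [1,[-4.3,1.35,3.6],0],
    [1,[-4.3,1.79,4.21],0],
    [1,[-4.3,2.3,4.8],0],
    [1,[-4.3,2.85,5.37],0],
    [1,[-4.3,3.5,5.9],0],
    [1,[-4.3,4.09,6.33],0],
    [1,[-4.3,4.8,6.7],0],
    [1,[-4.3,5.48,7.06],0],
    [1,[-4.3,6.2,7.3],0],
    [1,[-4.3,6.97,7.54],0],
    [1,[-4.3,6.97,7.54],0],
  ],
)

```text
t: 9.75
eef_pos: [491.9, 118.3, 261.1]
tcp_rot: [1.362, 1.57, -0.207]
ft_force: [-0.3, -0.2, 0.3]
opening: 0.005
```

Run:
```python
from h import *
s=monitor.state();print(s["t"],s["eef_pos"],s["ft_force"],s["joints"].round(2));print(M().round(3))
for n in("top","scene"):
  r=cams.read_camera(n)
  for o in orange(r): 
    if o[4]-o[3]>30: print(n,o[1].round(1),np.degrees(np.arctan2(o[2][1],o[2][0])))
```

```text
9.75 [491.88882123 118.3093736  261.08085607] [-0.31892796 -0.18420773  0.32869565] [ 0.11  0.53  1.99 -0.    0.62  0.1 ]
[[ 0.001  1.     0.002]
 [-0.     0.002 -1.   ]
 [-1.     0.001  0.   ]]
top [426.7 258.8] -28.2621
scene [434.6 256.2] -28.280178
scene [511.3 153.5] 84.105156
```

Call:
apply_moves(
  series=[
    [1,[-3,0,0],0],
    [-1,[-4,-2.5,-1.4],0.18],
    [-1,[-4,-5,-2.8],0.36],
    [-1,[-4,-7.1,-4.0],0.54],
    [-1,[-4,-7.1,-4.0],0.6],
    [-1,[-4,-7.1,-4.0],0.6],
    [-1,[-2,-7.1,-4.0],0.6],
    [-1,[0,-7.1,-4.0],0.6],
    [-1,[0.8,-7.1,-4.0],0.6],
    [-1,[1.2,-7.1,-4.0],0.6],
    [-1,[1.6,-7.1,-4.0],0.6],
  ],
)

```text
t: 11.22
eef_pos: [420.4, 158.4, 245.3]
tcp_rot: [2.246, 1.57, 0.078]
ft_force: [-0.5, 0.7, 0.5]
opening: 0.976
```

Call:
apply_moves(
  series=[
    [-1,[1,0,0],0],
    [-1,[2.1,0,0],0],
    [-1,[2.1,0,0],0],
    [1,[2.1,0,0],0],
    [1,[2.1,0,0],0],
    [1,[2.1,0,0],0],
    [1,[2.1,0,0],0],
    [1,[2.1,0,0],0],
    [1,[2.1,0,0],0],
  ],
)

```text
t: 12.35
eef_pos: [420.1, 158.4, 224.2]
tcp_rot: [-0.31, 1.571, -2.479]
ft_force: [-0.5, 0.4, 2.5]
opening: 0.54
```

Call:
apply_moves(
  series=[
    [1,[-1,0,0],0],
    [1,[-3,0,0],0],
    [1,[-6,0,0],0],
    [1,[-9,0,0],0],
    [1,[-12,0,0],0],
    [1,[-12,0,0],0],
    [1,[-12,0,0],0],
  ],
)

```text
t: 13.22
eef_pos: [419.8, 158.3, 343.2]
tcp_rot: [-0.676, 1.569, -2.844]
ft_force: [-1.1, -0.5, -7.9]
opening: 0.543
```

Run:
```python
from h import *
s=monitor.state();print(s["t"],s["eef_pos"],s["ft_force"],s["moment"],s["opening"],s["joints"].round(2))
m=M();print(m.round(3))
pan=[]
for n in("scene",):
  r=cams.read_camera(n); 
  im=r["image"][90:290,150:410,::-1]; cv2.imwrite("pics/scene3.png",cv2.resize(np.clip(im.astype(float)*1.5,0,255).astype(np.uint8),None,fx=3,fy=3))
```

```text
13.225 [419.83005836 158.25980239 343.20038877] [-1.08059528 -0.48670122 -7.86208922] [-0.01559407  0.0094399   0.03797016] 0.5431031008158846 [ 0.21  0.33  2.05 -0.    0.77  0.81]
[[-0.001  0.826 -0.563]
 [-0.    -0.563 -0.826]
 [-1.    -0.001  0.001]]
```

View pics/scene3.png

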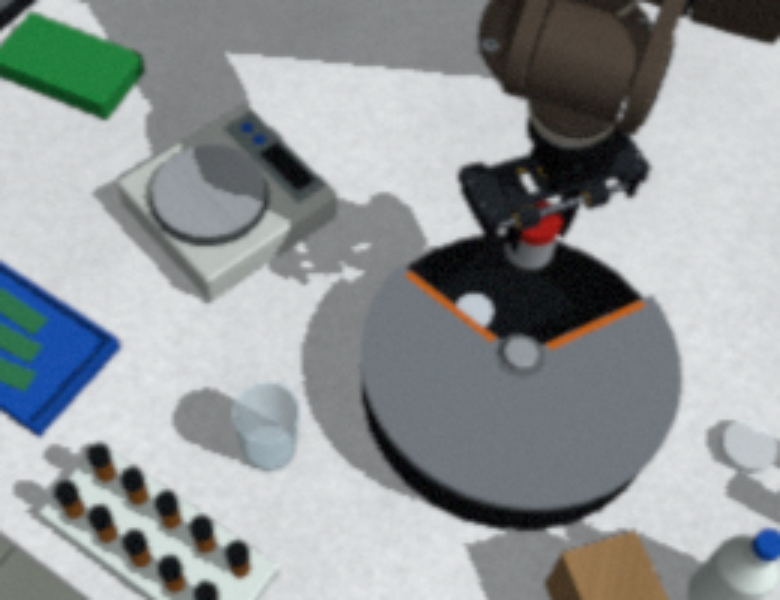

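Call:
apply_moves(
  series=[
    [1,[0,2,1.6],0],
    [1,[0,5,4.1],0],
    [1,[0,8,6.6],0],
    [1,[0,11,9.0],0],
    [1,[0,14,11.5],0],
    [1,[0,17,13.9],0],
    [1,[0,20,16.4],0],
    [1,[0,23,18.9],0],
    [1,[0,26,21.3],0],
    [1,[0,28,23],0],
    [1,[0,29.2,24],0],
    [1,[0,29.64,24.3],0],
    [1,[2,29.64,24.3],0],
    [1,[3.5,29.64,24.3],0],
    [1,[4.3,29.64,24.3],0],
    [1,[4.3,29.64,24.3],0],
  ],
)

```text
t: 15.28
eef_pos: [528.4, -209.1, 300.7]
tcp_rot: [-1.411, 1.57, 2.704]
ft_force: [-0.0, -0.0, -7.8]
opening: 0.543
```

Run:
```python
from h import *
s=monitor.state();print(s["t"],s["eef_pos"],s["ft_force"],s["opening"])
for n in("scene",):
  r=cams.read_camera(n); 
  im=r["image"][90:240,150:350,::-1]; cv2.imwrite("pics/scene4.png",cv2.resize(np.clip(im.astype(float)*1.5,0,255).astype(np.uint8),None,fx=3.5,fy=3.5))
```

```text
15.275 [ 528.42590865 -209.05173346  300.74813895] [-1.98215653e-04 -3.41089586e-02 -7.79650244e+00] 0.5427985380214223
```

View pics/scene4.png

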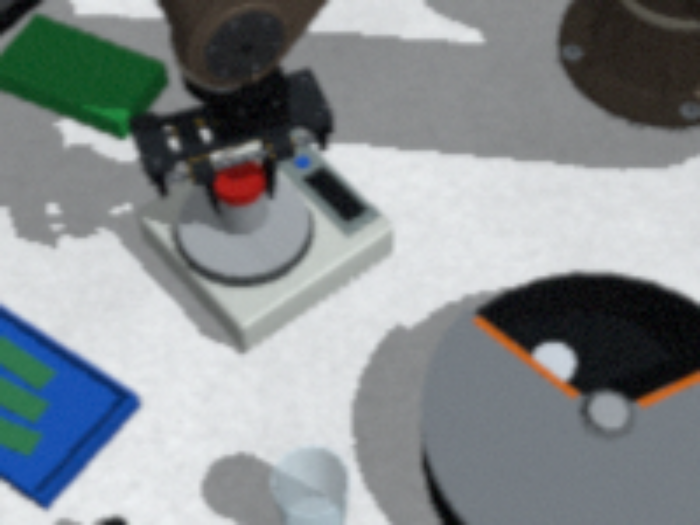

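Call:
apply_moves(
  series=[
    [1,[0.3,0,0],0],
    [1,[0.6,0,0],0],
    [1,[0.75,0,0],0],
    [1,[0.85,0,0],0],
    [1,[0.95,0,0],0],
    [1,[1.05,0,0],0],
    [1,[1.1,0,0],0],
    [1,[1.1,0,0],0],
    [1,[1.1,0,0],0],
  ],
)

```text
t: 16.45
eef_pos: [528.4, -209.4, 290.3]
tcp_rot: [1.332, 1.571, -0.837]
ft_force: [-0.3, 0.8, -2.6]
opening: 0.541
```

Call:
apply_moves(
  series=[
    [1,[0.06,0,0],0],
    [1,[0.12,0,0],0],
    [1,[0.13,0,0],0],
    [1,[0.13,0,0],0],
  ],
)

```text
t: 16.95
eef_pos: [528.4, -209.3, 288.9]
tcp_rot: [1.364, 1.571, -0.804]
ft_force: [-1.4, 0.5, -0.3]
opening: 0.547
```

Load is on the pan; release, then rise.

Call:
apply_moves(
  series=[
    [-0.6,[0,0,0],0],
    [-1,[0,0,0],0],
    [-1,[0,0,0],0],
    [-1,[0,0,0],0],
    [-1,[0,0,0],0],
    [-1,[-1,0,0],0],
    [-1,[-3,0,0],0],
    [-1,[-6,0,0],0],
    [-1,[-10,0,0],0],
    [-1,[-15,0,0],0],
    [-1,[-15,0,0],0],
    [-1,[-15,0,0],0],
    [-1,[-15,0,0],0],
    [-1,[-15,0,0],0],
    [-1,[-15,0,0],0],
    [-1,[-15,0,0],0],
  ],
)

```text
t: 18.95
eef_pos: [528.4, -209.3, 438.6]
tcp_rot: [-1.251, 1.57, 2.864]
ft_force: [0.1, -0.2, 0.6]
opening: 0.997
```

Run:
```python
from h import *
s=monitor.state();print(s["t"],s["eef_pos"],s["ft_force"],s["opening"])
r=cams.read_camera("scene"); cv2.imwrite("pics/scene5.png",cv2.resize(np.clip(r["image"][:,:,::-1].astype(float)*1.4,0,255).astype(np.uint8),None,fx=1.5,fy=1.5))
```

```text
18.95 [ 528.449435   -209.33960814  438.59067054] [ 0.11155863 -0.21065483  0.59299144] 0.9969475906435606
```

View pics/scene5.png

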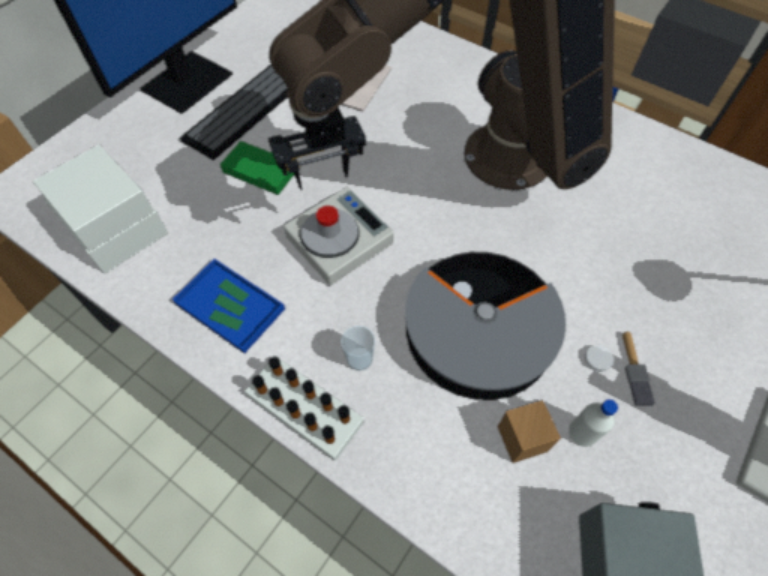

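The picture shows the canister standing upright on the pan at (328,220). The bystanders sit where they were at the start, and the gripper is clear.

```bash
python3 -c "
from cell import job
print(job.job_done())"
```

```text
the job is handed in; nothing more can be done
None
```

The canister is out of the box and standing on the balance's pan. The job was handed in at about 19 s of the 72 s allowed. The hand-in gave no verdict.

- **Lid and search:** I swept the closed fingertips round the channel, pushing the lid open by its edge. At about 176° a steady 5 N push-back showed the canister. I then turned the lid on to about 205° (3.6 rad), measured from its orange edges in the camera picture.
- **Grasp:** The jaws stopped at about 51.5 mm, which matches the 52 mm canister. Lifting it showed 7.8–7.9 N, or about 0.8 kg.
- **Placing:** I lowered it in 1 mm steps, and the wrist load fell to 0.3 N before I opened the gripper. I then raised the gripper 150 mm.
- **Last checks:** The final picture shows the canister upright near the pan's centre. By eye, no bystander has moved. The gripper reads no contact (about 0.6 N), and no check failed or disagreed.
- **Not measured:** I could not read the pan's sinking directly. From the weight it should be about 3.9 mm, inside the 2.4–5.5 mm range.

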